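Slide the specimen tub under the spring flap

TASK

Load the viewing station: with one fingertip press the ribbed bar down to hold the spring flap open, and while it is held open push the specimen tub along the lane with the other fingertip until it is right under the flap, against the lamp housing or nearly so. Then back off so that the flap springs fully shut with the tub behind its tongue. Only push the tub, never pick it up or tip it, and leave the jar, petri dish, eraser and pen where they are.

Things in the scene. Friction and masses are not known exactly. Their poses are not given: they have to be found in the camera images.
- station: Grey plastic viewing station fixed to the bench. Origin on the bench, below the flap's hinge line, at the flap's front plane. x = the way the tub is pushed in (away from the robot, turned by the station's yaw), y left, z up; mm in this frame are used below. Hinge wall with posts: y -8 to 5, 27 high, x -125 to 67. Outer rail: y 63 to 67, 12 high, x -100 to 67, flared out before that to x -131, y 80.
- home (a point): Point on the bench under the tub's centre when it is fully in (station x 39, y 34.5). The lane for the tub is bare bench between hinge wall and rail, y 5 to 63. It ends at the face, x 64, of the white lamp housing (dark panel on top; x 64 to 130, y -36 to 80, 45 high).
- flap (a joint): Angle of the flap, rad: 0 shut, 1.45 end of travel (a hard stop: better not reached). The hinge line runs along station x at y 0, height 30. Clear plate, grey tongue and ribbed press bar are one rigid rocker: pressing the bar down lifts plate and tongue. A spring shuts it when let go; the bar takes about 2 N to start and 5 N at 1.2 rad. At 1.22 the bar slopes 40 degrees below level, its top 17 mm above the bench at y -18.
- bar_mid (a point): Point on top of the press bar, half-way along it (station x -45), 20 mm from the hinge line (y -17, height 42 when shut); moves with the flap. The bar is 4 mm thick, x -120 to 30, 36 wide, on the -y side of the hinge, when shut sloping up at 30 degrees to a free edge at y -31, height 48. It may be pressed anywhere along its length, and a fingertip may slide along it.
- tongue (a point): Lower end of the flap's grey tongue (station x 1.5, y 32, height 12 when shut; moves with the flap). The tongue, 3 thick, y 26 to 38, hangs from the front edge of the clear plate and bars the tub's way. At 1.22 rad it stays within y 34 and above height 42, so a finger at y 40 or more passes beside it.
- plate (a point): Centre of the top of the flap's clear plate (station x 32, y 20, height 33 when shut; moves with the flap). The plate is 3 thick, x 0 to 64, y 2 to 39, level when shut. At 1.22 rad it stands up between the two fingers to 68 mm above the bench.
- tub: Dark green specimen tub, filled to the brim with brown filling in which a conker and a wood chip are set: a solid square block 50 x 50 mm, 27 mm high, about 70 g. Origin at the centre of its underside, x along the lane, z up. It starts standing in the lane before the flap, centre 35 to 75 mm before the flap's front plane, with 3 to 4 mm of play to either side, turned up to 3 degrees.
- jar: Bystander: glass jar with white cap, 44 mm diameter, 60 mm high, left of the station. Origin at underside centre.
- dish: Bystander: clear petri dish, 80 mm diameter, 14 mm high, left of the lane. Origin at underside centre.
- eraser: Bystander: white eraser 50 x 22 x 12 mm, right of the station. Origin at underside centre, x along its length.
- pen: Bystander: black pen, 135 mm long, 10 mm thick, right of the press bar. Origin on its underside, 60 mm from its tail, x along it towards the tip.
Not all that is in view belongs to the job. Of the things like the tub, leave any that is purple or turquoise; of the rest the larger one is meant.

How it is judged:
On the way, in this order (a step that is already met when the one before it is completed fails the run):
1. a fingertip presses the bar and holds the flap open while the tub is still outside (value of joint flap above 0.6 rad and contact force between the fingers and flap above 0.3 N and x of tub in the frame of station below 0 m), for 0.2 s.
2. the tub is right under the flap, still held open by the finger (value of joint flap above 0.6 rad and contact force between the fingers and flap above 0.3 N and x of tub in the frame of station above 0.03 m and y of tub in the frame of station between 0.026 and 0.043 m), for 0.1 s.
At the end, for the whole second after the job is handed in: The tub stands upright on the bench in the bay, its centre at least 30 mm beyond the flap's front plane (fully home is 39 mm) and between the lane walls, at rest, and the flap is shut (under 0.08 rad) (x of tub in the frame of station above 0.03 m and y of tub in the frame of station between 0.026 and 0.043 m and value of joint flap below 0.08 rad and height (world z) of tub below 0.004 m and angle between tub's own z axis and vertical below 0.1 rad and linear speed of tub below 0.01 m/s); the robot touches nothing.
It fails at once if the specimen tub is lifted off the bench (height (world z) of tub above 0.01 m).
It fails at once if the specimen tub is tipped (angle between tub's own z axis and vertical above 0.35 rad).
It fails at once if the jar, petri dish, eraser or pen is pushed away or knocked over (moved more than 20 mm) (distance of any of jar, dish, eraser, pen from where it was at the start of the episode above 0.02 m).
It also fails if it takes over 38 s, if anything falls off the work surface, if the arm or the gripper's body presses on something with over 40 N, if the wrist force passes 120 N, or if a joint passes its speed limit or range.

ROBOT

A 6-joint arm with a two-finger parallel gripper is mounted at the origin on the work surface. World frame = base frame: x ahead of the robot, y to its left, z up, the work surface at z = 0. Lengths are in m, angles in rad, forces in N, time in s.
With the tool pointing down it reaches from about 0.35 to 1 m from the base axis. Payload 7.1 kg.
Tool frame: the origin (TCP) lies midway between the tips of the shut fingers; the grasp point (between the pads) lies 19 mm behind it (r.grasp_offset is the distance from the TCP to the grasp point, in m); z points along the fingers, y is the line along which they close (so a half turn about z gives the same grasp; the last joint's range is limited). The gripper opens to 85 mm and grips with 20 to 120 N. Pads are 22 mm wide; open, the fingers measure 114 mm over their backs; the gripper's body (76 mm by 85 mm) begins 54 mm behind the grasp point. The pads swing forward as they close: fully open they stand 13 mm farther back than shut.
Start: joints at [-0.019, 0.423, 1.63, -0, 1.089, -0.019], TCP at [0.625, 0, 0.231] pointing down, gripper open.
Joint ranges: [-3, 3], [-0.9, 2.11], [0.09, 2.58], [-1.31, 4.45], [0.11, 2.69], [-2.54, 2.54]. Speed limits (rad/s): [2.39, 2.39, 3.01, 3.14, 3.14, 3.14].

INTERFACE

Orientations are given as a 3x3 rotation matrix whose columns are the frame's x, y, z axes.
In Python, from cell import readout, imaging, ticket, silhouettes, r gives the robot as it stands. The module is installed in compiled form; this text tells all that it offers.
- The arm moves only by the tool step_arm, never from a script. Its argument "series" is text: rows parted by semicolons, each of 5 numbers parted by spaces: the opening, from -1 (shut) to 1 (fully open), then the shift along the world's x, y, z scaled (see below), then the turn about the world's z scaled (see below). In form: gripper x y z yaw; .... A call has 1 to 12 rows; each row shifts and turns the commanded pose from where the row before left it; what a row does not reach is not made up. The controller multiplies each number of a shift by 150 mm and each number of a turn by 180 degrees. A row lasts 1/10 s, in which the tool goes at most 50 mm and 8.59 degrees, less where a joint would pass 70% of its speed; a pose out of reach is approached as far as the arm can. A call with a number of a shift or a turn outside -1 to 1 is refused whole. A call with a gripper value outside its range is refused whole. The fingers move at their own pace and stop on an object; "squeeze" is the grip in N (left out, the last holds). Time passes only in rows, so rows that do not move let the fingers close. It gives the time, the measured TCP pose, the force, the opening and the grip force at its end, in the units of the state.
- readout.get_state(): the state, without advancing time (a new reading comes with each control period).
- imaging.capture(name): name is "scene" or "side" or "wrist"; returns the picture (400x640x3 uint8, blue, green, red); there is no depth.
- imaging.camera_params(name): a dict with "intrinsics" (3x3 intrinsics, pixels), "extrinsics" (4x4, takes a point from camera to world coordinates). Camera axes: x right, y down, z forward; pixel columns grow to the right and rows downward; lengths in m; the calibration is good to about 2 mm. The wrist camera is an equidistant fisheye: a pixel r from the principal point sees the ray r / f radians off the axis. A picture is of the moment at which its call begins: read the wrist's pose just before it. camera_params takes no time and is no camera call; for the wrist camera it gives the pose at the moment of the call.
- ticket.finish_job(): hands the job in; it is judged then, once.
Trained networks look in the newest picture that a camera, given by its name, has taken for a name from the list of things; names that differ only in an ending like _2 or _b are one class to them, and where a whole thing is asked for, a point or a joint stands for the part that bears it (a point fixed in the world has none). Each returns a list of dicts, best first, with "confidence" (0 to 1); they miss things now and then, are a little off and sometimes report something else, mostly with a low value. They report only what shows in the picture. A call takes as long as a camera call. They do not tell look-alikes from the thing itself.
- silhouettes(camera, query): "region" (400x640 bool, what is visible of it) and "extent" ([left, top, right, bottom] in pixels, round what is visible of it).
The state is a dict: "t": time; "joint_pos": joint angles; "qd": joint speeds; "effort": joint torques, N m; "eef_pos": TCP position; "tcp_rot": TCP orientation; "force": force on the tool from outside, world axes, zero at the start; "ft_torque": the same for the moment, N m; "grip_width": finger opening in m; "gripper_force": force on a finger pad.
Only numpy, scipy, OpenCV 4.12 (cv2) and the standard library are available. Lean on these libraries where they do the work, as an engineer would, in place of code of your own. Each camera call takes 0.05 s, during which the arm holds its last target. There are 200 camera calls.

## Working session

There is one attempt and no reset: what is moved stays moved. The work goes in short steps, Python scripts to look and compute and a tool call to move; the robot and the scene stay as the last step left them, time stands still between calls to the robot, and variables do not carry over. Pictures are saved under pics/ and viewed, at most 10 in all, crops included, and the job is handed in when it is done.

Besides the shell and the picture viewer there is one more tool, called as name(argument=value, ...) on one line, values as JSON. step_arm: Moves the arm, as the interface text tells. Its arguments: {"type":"object","properties":{"series":{"type":"string"},"squeeze":{"type":"number"}},"required":["series"]}

```bash
mkdir -p pics; python3 - <<'E'
from cell import readout, imaging, silhouettes
import cv2,numpy as np
for c in ["scene","side"]:
    im=imaging.capture(c); cv2.imwrite(f"pics/{c}.png",im)
    p=imaging.camera_params(c); print(c,np.round(p["intrinsics"],1).tolist(),np.round(p["extrinsics"],3).tolist())
    for q in ["tub","station","flap","jar","dish","eraser","pen"]:
        for d in silhouettes(c,q): print(q,round(d["confidence"],2),d["extent"])
print(readout.get_state())
E
```

```text
scene [[369.6, 0.0, 318.5], [0.0, 369.6, 200.0], [0.0, 0.0, 1.0]] [[0.118, 0.856, -0.504, 0.975], [0.993, -0.106, 0.053, -0.005], [-0.007, -0.506, -0.862, 0.733], [0.0, 0.0, 0.0, 1.0]]
tub 0.8 [313.4, 186.5, 346.2, 209.4]
tub 0.62 [409.4, 168.4, 430.2, 187.7]
tub 0.6 [301.8, 139.5, 316.4, 155.5]
station 0.97 [296.2, 181.0, 387.6, 288.9]
station 0.54 [286.9, 182.9, 356.2, 248.6]
flap 0.71 [286.9, 179.3, 356.3, 249.3]
jar 0.82 [398.1, 192.1, 424.8, 221.4]
dish 0.65 [348.3, 154.8, 385.0, 187.6]
eraser 0.66 [270.9, 264.7, 284.8, 290.1]
pen 0.58 [240.6, 207.7, 270.3, 259.8]
side [[445.7, 0.0, 325.2], [0.0, 445.7, 199.8], [0.0, 0.0, 1.0]] [[-0.794, -0.314, 0.52, 0.05], [-0.607, 0.399, -0.687, 0.712], [0.008, -0.862, -0.508, 0.577], [0.0, 0.0, 0.0, 1.0]]
tub 0.76 [378.4, 242.7, 400.4, 259.9]
tub 0.57 [307.5, 216.5, 338.1, 236.6]
station 0.93 [234.7, 190.5, 356.0, 251.6]
flap 0.59 [274.1, 198.7, 357.9, 220.7]
dish 0.65 [297.5, 254.7, 335.9, 285.9]
eraser 0.29 [239.5, 189.8, 355.6, 255.8]
eraser 0.18 [307.9, 217.7, 338.0, 239.0]
pen 0.46 [318.1, 188.1, 370.0, 197.7]
{'t': 0.8, 'joint_pos': array([-1.90239086e-02,  4.23098249e-01,  1.62989929e+00,  2.90196661e-06,
        1.08864031e+00, -1.90154522e-02]), 'qd': array([ 6.41182202e-04, -6.27233575e-04, -6.06174840e-04, -1.53849836e-03,
        5.62951334e-04, -3.27552089e-05]), 'effort': array([-8.40636949e-04, -5.57272768e+01, -2.82132518e+01, -1.38900332e-04,
        6.55851509e-04, -6.15561788e-06]), 'eef_pos': array([6.24972312e-01, 1.20771200e-05, 2.31320437e-01]), 'tcp_rot': array([[ 9.80212260e-06,  9.99999999e-01, -4.51372666e-05],
       [ 1.00000000e+00, -9.80196777e-06,  3.43039063e-06],
       [ 3.42994819e-06, -4.51373003e-05, -9.99999999e-01]]), 'force': array([-0.17178713, -0.57070134,  0.4367393 ]), 'ft_torque': array([0.02038882, 0.01789065, 0.0222785 ]), 'gripper_force': 0.0, 'grip_width': 0.08538671123772375}
```

View pics/scene.png

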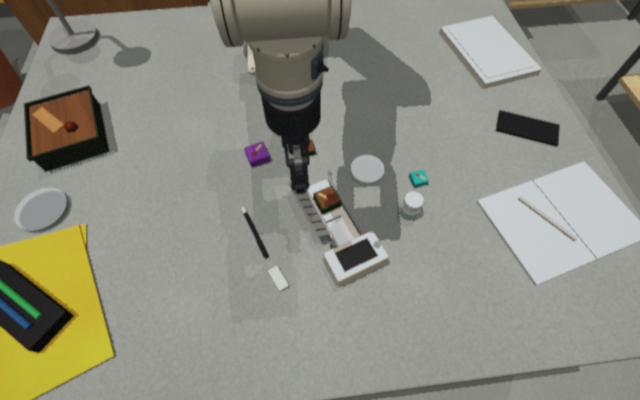

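View pics/side.png

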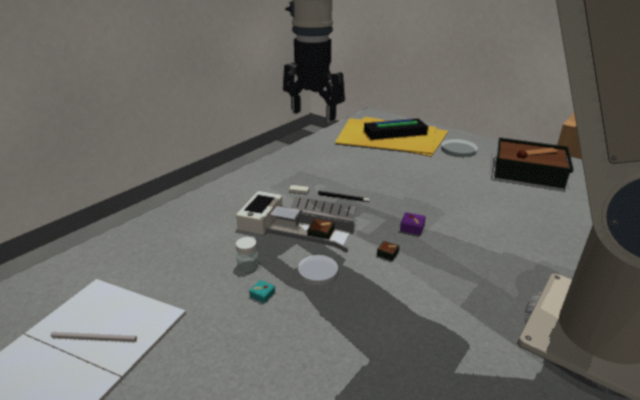

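The tub candidates in the scene view are the lane tub (328,198), a small brown one (308,147), a purple one (257,154) and a turquoise one (419,178). The big tray at (65,127) is far too large. The lane tub fits: it isn't purple or turquoise, it's larger than the other brown one, and it stands in the lane. Next I'll confirm it in an enlarged crop and look with the wrist camera.

```bash
cat > h.py <<'E'
import numpy as np,cv2
from cell import imaging
def proj(P,p):
    """world points Nx3 -> pixels; p camera params; fisheye if p['fish']"""
    E=np.linalg.inv(p["extrinsics"]);K=p["intrinsics"]
    c=np.atleast_2d(P)@E[:3,:3].T+E[:3,3]
    if p.get("fish"):
        rr=np.hypot(c[:,0],c[:,1]);th=np.arctan2(rr,c[:,2]);s=th/np.maximum(rr,1e-9)
        u=c[:,:2]*s[:,None]
    else: u=c[:,:2]/c[:,2:]
    return u*[K[0,0],K[1,1]]+[K[0,2],K[1,2]]
def ray(px,p):
    K=p["intrinsics"];d=(np.array(px,float)-[K[0,2],K[1,2]])/[K[0,0],K[1,1]]
    if p.get("fish"):
        th=np.hypot(*d);v=np.r_[d/max(th,1e-9)*np.sin(th),np.cos(th)]
    else: v=np.r_[d,1]
    return p["extrinsics"][:3,3],p["extrinsics"][:3,:3]@v
def at_z(px,z,p):
    o,v=ray(px,p);return o+v*(z-o[2])/v[2]
def params(c):
    p=dict(imaging.camera_params(c));p["fish"]=c=="wrist";p["extrinsics"]=np.array(p["extrinsics"]);p["intrinsics"]=np.array(p["intrinsics"]);return p
E
python3 - <<'E'
from h import *
from cell import silhouettes
pw=params("wrist");w=imaging.capture("wrist");cv2.imwrite("pics/w0.png",w)
print(pw["intrinsics"].tolist(),np.round(pw["extrinsics"],3).tolist())
s=cv2.imread("pics/scene.png");d=cv2.imread("pics/side.png")
a=cv2.resize(s[130:300,230:440],None,fx=3.5,fy=3.5,interpolation=cv2.INTER_CUBIC)
cv2.imwrite("pics/c1.png",a)
ps=params("scene")
for n,px in dict(tub=(328,196),small=(308,147)).items(): print(n,at_z(px,.027,ps))
for q in ["tub","station","flap","jar","dish","eraser","pen"]:
    for d in silhouettes("wrist",q): print(q,round(d["confidence"],2),d["extent"])
E
```

```text
[[309.70691628693146, 0.0, 316.2302529823274], [0.0, 309.70691628693146, 201.68642817452417], [0.0, 0.0, 1.0]] [[1.0, 0.001, -0.0, 0.626], [0.001, -0.962, -0.274, 0.069], [-0.0, 0.274, -0.962, 0.374], [0.0, 0.0, 0.0, 1.0]]
tub [0.55532046 0.06141395 0.027     ]
small [0.41226435 0.03155387 0.027     ]
tub 0.9 [133.3, 138.3, 159.8, 170.3]
tub 0.77 [231.1, 98.8, 285.4, 150.5]
tub 0.72 [139.1, 220.9, 182.8, 261.5]
tub 0.19 [216.6, 90.8, 369.7, 203.2]
station 0.61 [191.9, 35.1, 429.5, 201.3]
flap 0.84 [212.7, 86.3, 371.6, 201.4]
flap 0.68 [229.4, 96.5, 285.5, 151.5]
dish 0.88 [165.4, 13.0, 232.5, 71.4]
eraser 0.91 [371.4, 208.6, 412.5, 238.1]
pen 0.91 [260.0, 233.7, 358.2, 271.0]
```

View pics/c1.png

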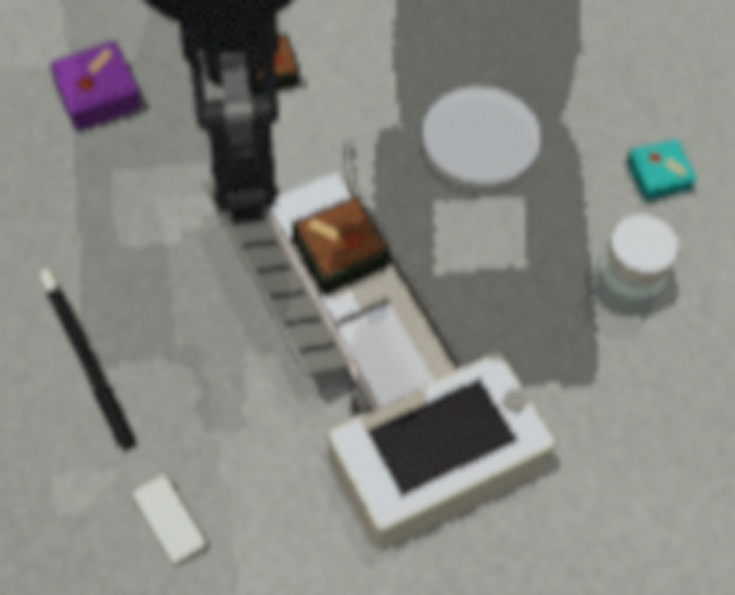

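View pics/w0.png

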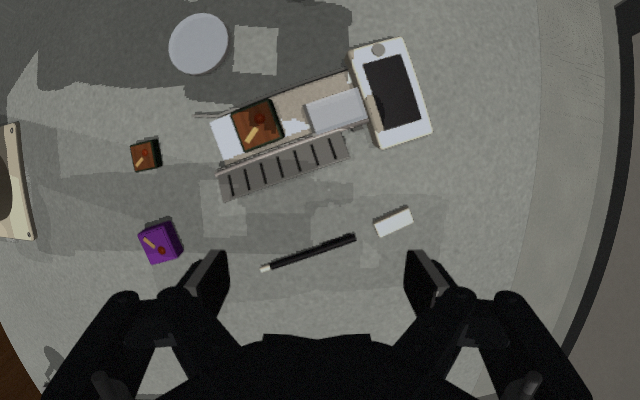

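The enlarged crop confirms it: the larger brown tub stands in the lane (wrist px 258,125). The flap plate is at (337,110), the bar at (283,167), and the housing top corners are near (350,50), (403,38), (432,132) and (384,148). Next I'll fit the station pose to both views and check it with an overlay.

```bash
cat >> h.py <<'E'
def st(P,q):
    """station mm -> world m"""
    P=np.atleast_2d(P).astype(float)/1000;c,s=np.cos(q[2]),np.sin(q[2])
    return np.c_[q[0]+c*P[:,0]-s*P[:,1],q[1]+s*P[:,0]+c*P[:,1],P[:,2]]
def box(x0,x1,y0,y1,z0,z1):
    c=np.array([[x,y,z] for x in(x0,x1) for y in(y0,y1) for z in(z0,z1)])
    return [(c[i],c[j]) for i in range(8) for j in range(i) if (c[i]!=c[j]).sum()==1]
def segs(tub=None):
    S=box(64,130,-36,80,0,45)+box(-100,67,63,67,0,12)+box(-125,67,-8,5,27,27)
    b=np.array([[-120,-31,48],[30,-31,48],[30,0,30],[-120,0,30]]);S+=[(b[i],b[i-1]) for i in range(4)]
    b=np.array([[0,2,33],[64,2,33],[64,39,33],[0,39,33]]);S+=[(b[i],b[i-1]) for i in range(4)]
    return S
def draw(im,q,p,f,tub=None):
    im=cv2.resize(im,None,fx=f,fy=f,interpolation=cv2.INTER_CUBIC)
    def L(S,col):
        for a,b in S:
            u=proj(st([a,b],q),p)*f;cv2.line(im,*[tuple(int(v) for v in w) for w in u],col,1,cv2.LINE_AA)
    L(segs(),(0,0,255))
    if tub is not None:
        c,s=np.cos(tub[2]),np.sin(tub[2]);R=np.array([[c,-s,0],[s,c,0],[0,0,1]])
        L([(R@a+[tub[0],tub[1],0],R@b+[tub[0],tub[1],0]) for a,b in box(-25,25,-25,25,0,27)],(0,255,0))
    return im
E
python3 - <<'E'
from h import *
from scipy.optimize import least_squares
pw,ps=params("wrist"),params("scene")
C=np.array([[64,80,45],[130,80,45],[130,-36,45],[64,-36,45]])
W=np.array([[350,50],[403,38],[432,132],[384,148]])
S=np.array([[493,358],[553,438],[378,527],[330,437]])/3.5+[230,130]
f=lambda q,w=1,s=1:np.r_[w*(proj(st(C,q),pw)-W).ravel(),s*(proj(st(C,q),ps)-S).ravel()]
for w,s in((1,1),(1,0),(0,1)):
    r=least_squares(f,[.62,.05,.3],args=(w,s));print(np.round(r.x,4),np.round(r.fun,1))
    if w*s: q=r.x
np.save("q.npy",q)
from cell import silhouettes
# tub centroid from top silhouettes
t=[-45,34,.0]
o=draw(cv2.imread("pics/w0.png"),q,pw,3,t)[60:640,560:1330];cv2.imwrite("pics/o.png",o)
# station coords of the tub top corner guesses
c,s=np.cos(q[2]),np.sin(q[2])
m=[(231,107),(272,98),(285,137),(245,150)]
for u in m:
    d=at_z(u,.027,pw)[:2]-q[:2];print(u,np.round(1000*np.array([c*d[0]+s*d[1],-s*d[0]+c*d[1]])))
E
```

```text
[0.6243 0.0442 0.3394] [-2.8 -0.4  1.2 -3.9  4.2  1.9 -2.1  3.6  2.2 -2.4  2.   1.7  0.1  1.7
 -1.7 -1.5]
[0.624  0.0452 0.3325] [-2.5 -1.1  1.7 -4.2  4.1  1.9 -2.4  3.2  0.  -0.   0.   0.   0.   0.
 -0.  -0. ]
[0.6253 0.0412 0.3617] [-0.   0.  -0.  -0.   0.   0.  -0.   0.   0.9 -2.8  1.4  1.   0.1  2.1
 -2.4 -0.9]
(231, 107) [-77.  67.]
(272, 98) [-30.  59.]
(285, 137) [-31.  12.]
(245, 150) [-80.  15.]
```

View pics/o.png

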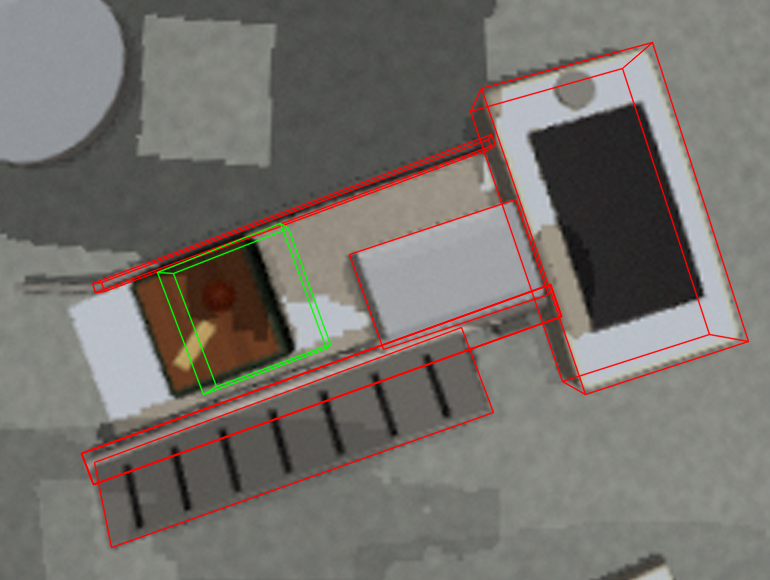

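The overlay fits the bar, plate, rail and housing to about 1–2 mm, and the tub centre is near station x −56. Plan: finger line along station y, fingers about 62 mm apart, TCP at station (−100, 12). First I'll approach above the bar.

step_arm(series="0.45 -0.073 0.0165 -0.07 -0.0436; 0.45 -0.073 0.0165 -0.07 -0.0436; 0.45 -0.073 0.0165 -0.07 -0.0436; 0.45 -0.073 0.0165 -0.07 -0.0436; 0.45 -0.073 0.0165 -0.07 -0.0436; 0.45 -0.073 0.0165 -0.07 -0.0436; 0.45 -0.073 0.0165 -0.07 -0.0436; 0.45 -0.073 0.0165 -0.07 -0.0436; 0.45 -0.073 0.0165 -0.07 -0.0436; 0.45 0 0 0 0; 0.45 0 0 0 0")

```text
t: 2.3
eef_pos: [0.527, 0.0223, 0.1371]
tcp_rot: [[0.942, 0.335, 0.0], [0.335, -0.942, -0.0], [0.0, 0.0, -1.0]]
force: [0.0, -0.5, -0.2]
grip_width: 0.0618
gripper_force: 0.0
```

```bash
python3 - <<'E'
from h import *
q=np.load("q.npy")
pw=params("wrist");w=imaging.capture("wrist");s=imaging.capture("side")
t=[-56,35,0]
a=draw(w,q,pw,1.2,t)
b=draw(s,q,params("side"),3.5,t)[560:1000,700:1460]
cv2.imwrite("pics/w1.png",a[:480]);cv2.imwrite("pics/s1.png",b)
E
```

```text
(no output)
```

View pics/w1.png

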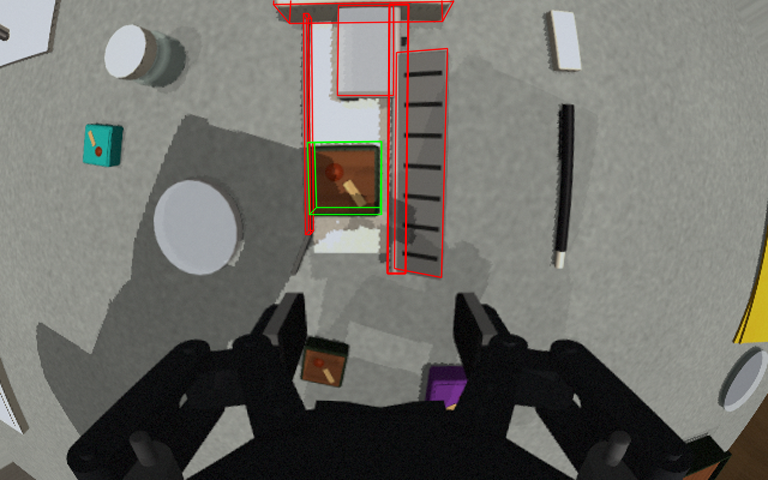

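View pics/s1.png

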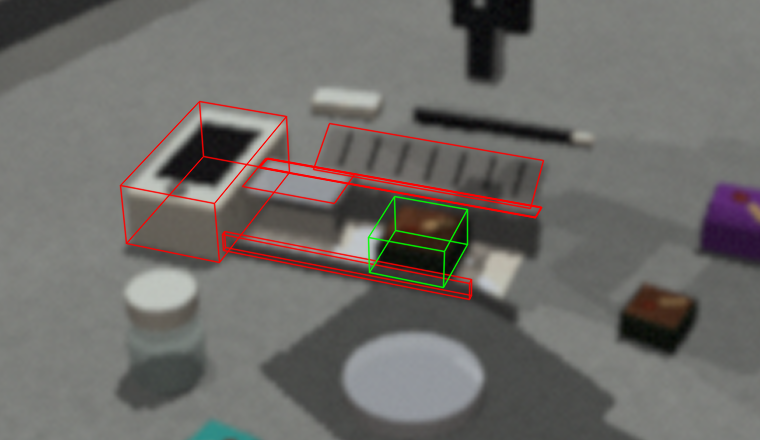

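The overlays agree, and the lane behind the tub is free. Now I'll descend onto the bar.

step_arm(series="0.45 -0.01 -0.004 -0.2 0; 0.45 0 0 -0.2 0; 0.45 0 0 -0.15 0; 0.45 0 0 -0.04 0; 0.45 0 0 -0.04 0; 0.45 0 0 -0.04 0; 0.45 0 0 -0.04 0; 0.45 0 0 -0.04 0; 0.45 0 0 -0.03 0; 0.45 0 0 0 0; 0.45 0 0 0 0")

```text
t: 3.5
eef_pos: [0.5258, 0.0217, 0.0201]
tcp_rot: [[0.943, 0.332, 0.002], [0.332, -0.943, -0.0], [0.001, 0.001, -1.0]]
force: [2.5, -1.2, 2.8]
grip_width: 0.062
gripper_force: 1.8
```

```bash
python3 - <<'E'
from h import *
from cell import readout
q=np.load("q.npy")
pw=params("wrist");w=imaging.capture("wrist");s=imaging.capture("side")
t=[-56,35,0]
cv2.imwrite("pics/w2.png",np.vstack([cv2.resize(w,(480,300)),draw(s,q,params("side"),2.5,t)[410:700,530:1010]]))
print(readout.get_state()["force"],readout.get_state()["eef_pos"])
E
```

```text
[ 3.47518182 -1.67136588  3.18309737] [0.52574837 0.02169133 0.02020963]
```

View pics/w2.png

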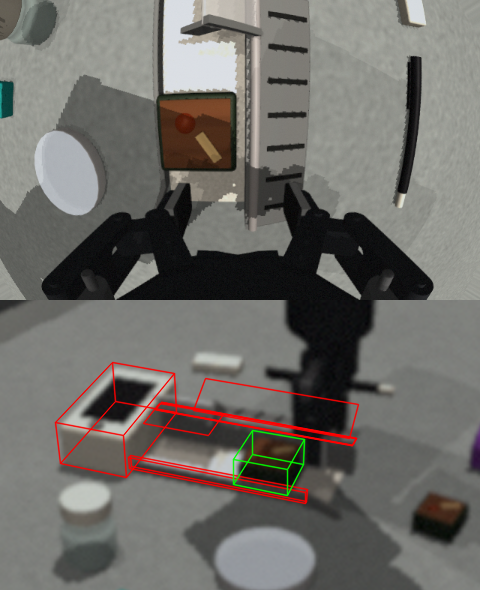

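The flap has opened and the tub is untouched. I'll lower about 8 mm more to reach roughly 1.2 rad, then measure the angle from the tongue.

step_arm(series="0.45 0 0 -0.02 0; 0.45 0 0 -0.02 0; 0.45 0 0 -0.014 0; 0.45 0 0 0 0; 0.45 0 0 0 0")

```text
t: 4.1
eef_pos: [0.5244, 0.0216, 0.0115]
tcp_rot: [[0.943, 0.332, -0.001], [0.332, -0.943, -0.0], [-0.001, -0.0, -1.0]]
force: [0.5, -0.2, 4.1]
grip_width: 0.0619
gripper_force: 1.9
```

```bash
python3 - <<'E'
from h import *
from cell import readout
q=np.load("q.npy")
pw=params("wrist");w=imaging.capture("wrist");f=2
im=draw(w,q,pw,f,[-56,35,0])
for a,col in((.9,(255,0,0)),(1.05,(0,255,255)),(1.2,(255,0,255)),(1.4,(0,255,0))):
    c,s=np.cos(a),np.sin(a)
    y=np.array([2,39,38,38]);z=np.array([3,3,0,-18])
    P=np.c_[0*y,y*c-z*s,30+y*s+z*c]
    cv2.polylines(im,[np.int32(proj(st(P,q),pw)*f)],False,col,1,cv2.LINE_AA)
cv2.imwrite("pics/w3.png",im[0:560,300:960])
print(readout.get_state()["force"],readout.get_state()["eef_pos"])
E
```

```text
[-0.4959751  -0.35737522  4.72471596] [0.52440508 0.02164565 0.01153346]
```

View pics/w3.png

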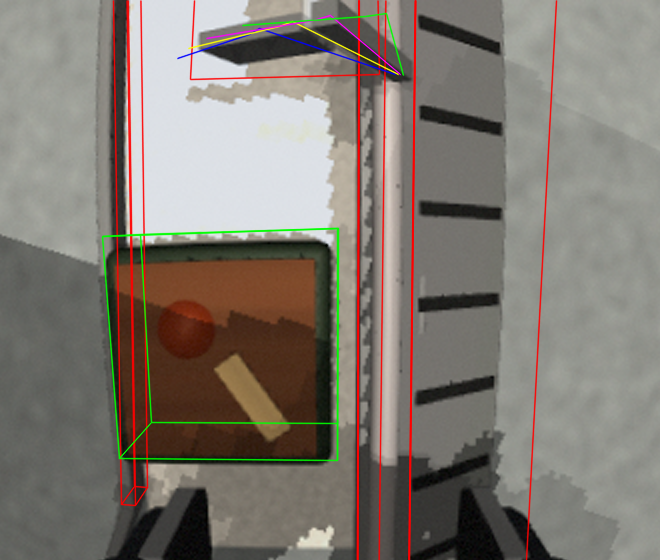

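The flap is at about 1.1 rad and the tub is clear. Now I'll push along the lane, with direction (0.943, 0.333).

step_arm(series="0.45 0.038 0.0133 -0.01 0; 0.45 0.05 0.0177 0 0; 0.45 0.05 0.0177 0 0; 0.45 0.05 0.0177 0 0; 0.45 0.05 0.0177 0 0; 0.45 0.05 0.0177 0 0; 0.45 0 0 0 0")

```text
t: 4.85
eef_pos: [0.5701, 0.0374, 0.0105]
tcp_rot: [[0.943, 0.332, 0.003], [0.332, -0.943, 0.0], [0.003, 0.001, -1.0]]
force: [1.7, -1.5, 3.6]
grip_width: 0.0621
gripper_force: 1.9
```

```bash
python3 - <<'E'
from h import *
from cell import readout
q=np.load("q.npy")
S=readout.get_state();d=S["eef_pos"][:2]-q[:2];c,s=np.cos(q[2]),np.sin(q[2])
x,y=1000*(c*d[0]+s*d[1]),1000*(c*d[1]-s*d[0]);print("tcp station",x,y,S["force"])
im=draw(imaging.capture("scene"),q,params("scene"),5,[x+11+25,35,0])
cv2.imwrite("pics/n1.png",im[850:1400,1450:2000])
E
```

```text
tcp station -53.34653424356724 11.58621642736549 [ 1.70199426 -1.46554     3.56264079]
```

View pics/n1.png

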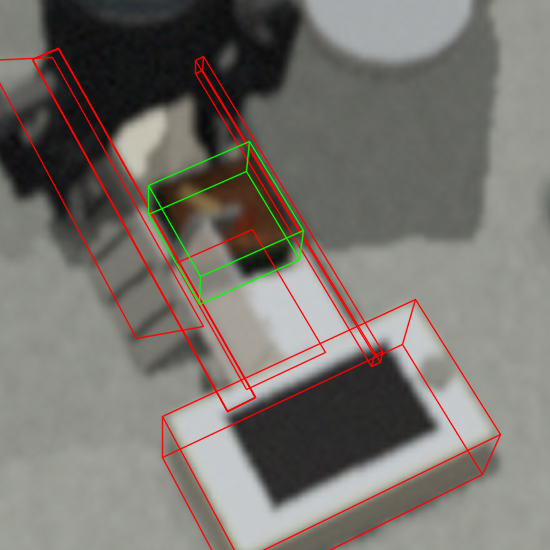

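The tub moves with the finger and the flap is held open. I'll push the remaining ~57 mm.

step_arm(series="0.45 0.05 0.0177 0 0; 0.45 0.05 0.0177 0 0; 0.45 0.05 0.0177 0 0; 0.45 0.05 0.0177 0 0; 0.45 0.05 0.0177 0 0; 0.45 0.05 0.0177 0 0; 0.45 0.025 0.0089 0 0; 0.45 0 0 0 0; 0.45 0 0 0 0")

```text
t: 5.8
eef_pos: [0.6172, 0.0543, 0.0103]
tcp_rot: [[0.943, 0.332, 0.001], [0.332, -0.943, 0.0], [0.001, 0.0, -1.0]]
force: [-1.1, -2.7, 3.8]
grip_width: 0.0619
gripper_force: 2.0
```

```bash
python3 - <<'E'
from h import *
from cell import readout
q=np.load("q.npy")
S=readout.get_state();d=S["eef_pos"][:2]-q[:2];c,s=np.cos(q[2]),np.sin(q[2])
x,y=1000*(c*d[0]+s*d[1]),1000*(c*d[1]-s*d[0]);print("tcp station",x,y,S["force"])
im=draw(imaging.capture("scene"),q,params("scene"),5,[x+11+25,35,0])
cv2.imwrite("pics/n2.png",im[850:1400,1450:2000])
E
```

```text
tcp station -3.33933267849299 11.81869002217177 [-1.07512329 -2.71908534  3.76409617]
```

View pics/n2.png

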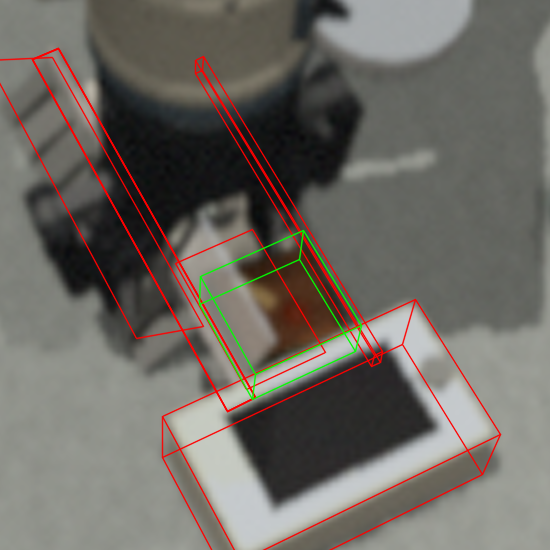

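step_arm(series="0.45 0.0126 0.0044 0 0; 0.45 0.0126 0.0044 0 0; 0.45 0.0126 0.0044 0 0; 0.45 0 0 0 0")

```text
t: 6.25
eef_pos: [0.6198, 0.0557, 0.0098]
tcp_rot: [[0.943, 0.332, -0.006], [0.332, -0.943, -0.001], [-0.006, -0.001, -1.0]]
force: [-8.7, -5.4, 8.0]
grip_width: 0.0617
gripper_force: 5.9
```

Force rose to about 10 N along the lane, so the tub is against the housing. I'll back off along the lane with the bar still held, then check.

step_arm(series="0.45 -0.0377 -0.0133 0 0; 0.45 -0.05 -0.0177 0 0; 0.45 -0.05 -0.0177 0 0; 0.45 -0.05 -0.0177 0 0; 0.45 -0.05 -0.0177 0 0; 0.45 0 0 0 0")

```text
t: 6.85
eef_pos: [0.5852, 0.0432, 0.01]
tcp_rot: [[0.944, 0.331, -0.002], [0.331, -0.944, -0.0], [-0.002, -0.001, -1.0]]
force: [1.0, -3.1, 3.6]
grip_width: 0.0618
gripper_force: 2.0
```

```bash
python3 - <<'E'
from h import *
from cell import readout
q=np.load("q.npy");S=readout.get_state();print(S["force"],S["eef_pos"])
im=draw(imaging.capture("scene"),q,params("scene"),5,[39,35,0])[850:1400,1450:2000]
cv2.imwrite("pics/n3.png",im)
E
```

```text
[ 0.99137601 -3.0752032   3.60578287] [0.58517752 0.04317059 0.01004718]
```

View pics/n3.png

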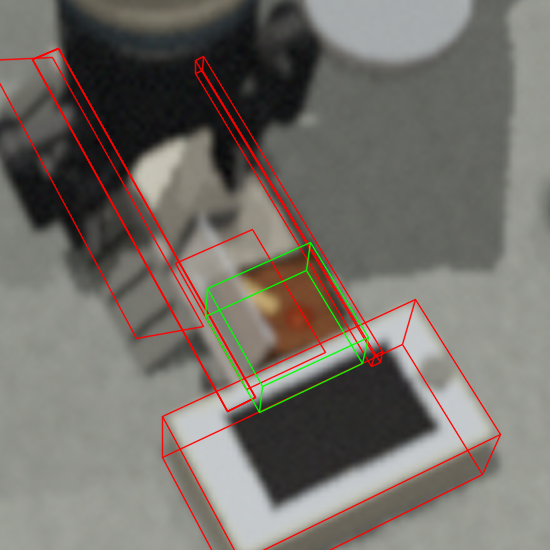

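The tub sits at the housing, clear of the finger. I've now viewed 12 pictures, which is over the limit of 10, so I'll use numbers only from here. Next I'll raise the arm to let the flap shut.

step_arm(series="0.45 0 0 0.05 0; 0.45 0 0 0.05 0; 0.45 0 0 0.05 0; 0.45 0 0 0.05 0; 0.45 0 0 0.06 0; 0.45 0 0 0.1 0; 0.45 0 0 0.2 0; 0.45 0 0 0.2 0; 0.45 -0.1 -0.035 0.1 0; 0.45 -0.2 -0.07 0 0; 0.45 -0.2 -0.07 0 0; 0.45 0 0 0 0")

```text
t: 8.1
eef_pos: [0.5078, 0.0166, 0.1397]
tcp_rot: [[0.944, 0.331, -0.004], [0.331, -0.944, -0.0], [-0.003, -0.001, -1.0]]
force: [0.1, 0.4, -1.0]
grip_width: 0.0619
gripper_force: 0.0
```

```bash
python3 - <<'E'
from h import *
from cell import readout,silhouettes
q=np.load("q.npy");S=readout.get_state();print(S["force"],S["eef_pos"],S["t"])
def inst(P):
    d=P[:2]-q[:2];c,s=np.cos(q[2]),np.sin(q[2]);return np.round(1000*np.array([c*d[0]+s*d[1],c*d[1]-s*d[0]]))
B=np.array([[-25,-25],[25,-25],[25,25],[-25,25]])
for cam in("scene","wrist"):
    p=params(cam);im=imaging.capture(cam);cv2.imwrite(f"pics/f_{cam}.png",im)
    for d in silhouettes(cam,"tub"):
        v,u=np.nonzero(d["region"]);print(cam,"tub",round(d["confidence"],2),d["extent"],inst(at_z((u.mean(),v.mean()),.027,p)))
    for n,ref in (("flap",None),):
        for d in silhouettes(cam,n):
            if d["confidence"]<.4: continue
            m=d["region"]
            for a in (0,.1,.3,1.1):
                c,s=np.cos(a),np.sin(a)
                M=np.zeros(m.shape,np.uint8)
                for Y,Z,x0,x1 in((np.array([2,39]),np.array([3,3]),0,64),(np.array([-31,0]),np.array([18,0]),-120,30)):
                    yy=Y*c-Z*s;zz=30+Y*s+Z*c
                    P=np.array([[x0,yy[0],zz[0]],[x1,yy[0],zz[0]],[x1,yy[1],zz[1]],[x0,yy[1],zz[1]]])
                    cv2.fillPoly(M,[np.int32(np.round(proj(st(P,q),p)))],1)
                print(cam,"flap",round(d["confidence"],2),"a",a,"iou",round((m&(M>0)).sum()/(m|(M>0)).sum(),3))
E
```

```text
[ 0.11697893  0.35456272 -0.96736873] [0.50776895 0.01664415 0.13970898] 8.1
scene tub 0.83 [246.6, 138.7, 268.4, 165.5] [-242.  -59.]
scene tub 0.63 [409.4, 169.7, 430.2, 186.1] [-11. 247.]
scene tub 0.55 [300.2, 138.5, 318.5, 155.8] [-205.   55.]
scene tub 0.42 [345.2, 217.9, 361.7, 234.8] [34. 49.]
scene flap 0.78 a 0 iou 0.823
scene flap 0.78 a 0.1 iou 0.81
scene flap 0.78 a 0.3 iou 0.766
scene flap 0.78 a 1.1 iou 0.633
scene flap 0.7 a 0 iou 0.0
scene flap 0.7 a 0.1 iou 0.0
scene flap 0.7 a 0.3 iou 0.0
scene flap 0.7 a 1.1 iou 0.0
wrist tub 0.94 [353.0, 293.3, 388.1, 340.4] [-237.  -45.]
wrist tub 0.87 [69.0, 92.4, 105.2, 127.9] [-19. 240.]
wrist tub 0.82 [255.9, 0.0, 283.4, 57.0] [31. 49.]
wrist tub 0.69 [250.7, 265.2, 289.6, 310.1] [-204.   56.]
wrist flap 0.66 a 0 iou 0.901
wrist flap 0.66 a 0.1 iou 0.898
wrist flap 0.66 a 0.3 iou 0.872
wrist flap 0.66 a 1.1 iou 0.612
wrist flap 0.6 a 0 iou 0.0
wrist flap 0.6 a 0.1 iou 0.0
wrist flap 0.6 a 0.3 iou 0.0
wrist flap 0.6 a 1.1 iou 0.0
```

```bash
python3 - <<'E'
from h import *
from cell import silhouettes
q=np.load("q.npy");c,s=np.cos(q[2]),np.sin(q[2])
for cam in("scene","wrist"):
    p=params(cam);imaging.capture(cam)
    for d in silhouettes(cam,"tub"):
        v,u=np.nonzero(d["region"]);W=np.array([at_z(k,.027,p)[:2]-q[:2] for k in zip(u,v)])*1000
        X=c*W[:,0]+s*W[:,1];Y=c*W[:,1]-s*W[:,0]
        if 0<X.mean()<70: print(cam,"x",np.round(np.percentile(X,[1,5,50,95,99])),"y",np.round(np.percentile(Y,[1,5,50,95,99])))
    d=silhouettes(cam,"flap")[0];v,u=np.nonzero(d["region"]);W=np.array([at_z(k,.048,p)[:2]-q[:2] for k in zip(u,v)])*1000
    Y=c*W[:,1]-s*W[:,0];print(cam,"bar free edge y (shut: -31)",np.round(np.percentile(Y,[.5,2,5])))
E
```

```text
scene bar free edge y (shut: -31) [-30. -29. -28.]
wrist x [ 8. 10. 30. 54. 57.] y [40. 41. 49. 57. 59.]
wrist bar free edge y (shut: -31) [-31. -30. -28.]
```

```bash
python3 - <<'E'
from h import *
from cell import silhouettes
q=np.load("q.npy");p=params("wrist");imaging.capture("wrist")
d=[d for d in silhouettes("wrist","tub") if d["extent"][1]<20 and 240<d["extent"][0]<280][0];m=d["region"]
pl=np.zeros(m.shape,np.uint8);cv2.fillPoly(pl,[np.int32(proj(st([[0,0,33],[64,0,33],[64,39,33],[0,39,33]],q),p))],1)
B=np.array([[i,j,k] for i in(-25,25) for j in(-25,25) for k in(0,27)])
for x in range(26,43,2):
    M=np.zeros(m.shape,np.uint8);cv2.fillConvexPoly(M,cv2.convexHull(np.int32(np.round(proj(st(B+[x,35,0],q),p)))),1)
    M=(M>0)&(pl==0);print(x,round((m&M).sum()/(m|M).sum(),3),np.nonzero(M)[0].max(),np.nonzero(m)[0].max())
E
```

```text
26 0.583 67 55
28 0.65 65 55
30 0.732 63 55
32 0.789 61 55
34 0.814 59 55
36 0.841 57 55
38 0.87 54 55
40 0.84 52 55
42 0.803 50 55
```

The tub is home at x ≈ 38 and the flap is shut, so I'm handing in.

```bash
python3 -c "
from cell import ticket
print(ticket.finish_job())"
```

```text
the job is handed in; nothing more can be done
None
```

The job is handed in (no verdict was returned): camera measurements put the tub fully in at station x ≈ 38 mm with the flap shut and the arm clear, but I viewed 12 pictures, over the limit of 10.

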